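# Load a specimen carrier under the spring dust flap

### The arm

A 6-joint arm with a two-finger parallel gripper is mounted at the origin on the work surface. World frame = base frame: x ahead of the robot, y to its left, z up, the work surface at z = 0. Lengths are in mm, angles in degrees, forces in N, time in s.
With the tool pointing down it reaches from about 300 to 850 mm from the base axis. Payload 4.2 kg.
Tool frame: the origin (TCP) lies midway between the tips of the shut fingers; the grasp point (between the pads) lies 19 mm behind it (env.grip_point_offset is the distance from the TCP to the grasp point, in mm); z points along the fingers, x is the direction in which the jaws open and shut, and the axes are right-handed (so a half turn about z gives the same grasp; the last joint's range is limited). The gripper opens to 91 mm and grips with 3 to 60 N. Pads are 32 mm wide; open, the fingers measure 118 mm over their backs; the gripper's body (76 mm by 178 mm) begins 60 mm behind the grasp point.
Start: joints at [-69.844, 18.312, 89.639, -0, 72.044, -1.146], TCP at [208.898, -535.728, 213.976] pointing down, gripper open.
Joint ranges: [-177.97, 177.97], [-48.28, 115.42], [12.27, 149.76], [-77.06, 257.06], [2.81, 150.46], [-146.56, 146.56]. Speed limits (degrees/s): [147.25, 147.25, 180, 180, 180, 180].

### API

Orientations are given as [roll, pitch, yaw] about the fixed x, y, z axes, in that order (R = Rz(yaw) Ry(pitch) Rx(roll)).
In Python, from workcell import env gives the robot as it stands.
- The arm moves only by the shell command python3 -m pendant 'ROWS' [FORCE]. ROWS is JSON, a list of rows, each an object with "xyz": the shift along the tool's x, y, z in m, a list of three; "roll": the turn about the tool's z in degrees; "jaw": the closure, from 0 (fully open) to 1 (shut). A call has exactly 8 rows; each row is the pose to reach, as a shift and turn from the pose commanded when the call began, along the tool's axes at that moment; what a row does not reach only later rows make up. A row lasts 1/8 s, in which the tool goes at most 62.5 mm and 10.7 degrees, less where a joint would pass 70% of its speed; a pose out of reach is approached as far as the arm can. A call with a gripper value outside its range is refused whole. The fingers move at their own pace and stop on an object; FORCE is the grip in N (left out, the last holds). Time passes only in rows, so rows that repeat a pose let the fingers close, or fill a call up. It gives the time, the measured TCP pose, the force and the opening at its end, in the units of the state.
- env.state(): the state, without advancing time (a new reading comes with each control period).
- env.grab_frame(name): name is "scene" or "side" or "wrist"; returns (picture, depth): 480x640x3 uint8, blue, green, red; 480x640 float32, mm along the optical axis (not along the pixel's ray), 0 where there is no reading.
- env.camera_params(name): a dict with "camera_matrix" (3x3 intrinsics, pixels), "cam_to_world" (4x4, takes a point from camera to world coordinates); the wrist camera has in their place "hand_eye" (4x4, takes a point from camera to tool coordinates, whose origin is the TCP and whose axes are the tool frame's). Camera axes: x right, y up, looking along -z (the intrinsics and any distortion apply to the point x, -y, -z); pixel columns grow to the right and rows downward; lengths in mm; the calibration is good to about 2 mm. The wrist camera is an equidistant fisheye: a pixel r from the principal point sees the ray r / f radians off the axis. A picture is of the moment at which its call begins: read the wrist's pose just before it. camera_params takes no time and is no camera call.
- env.job_done(): hands the job in, once; it reports no verdict.
The state is a dict: "time_s": time; "qpos": joint angles; "qvel": joint speeds; "effort": joint torques, N m; "ee_pos": TCP position; "ee_rot": TCP orientation; "force": force on the tool from outside, world axes, zero at the start; "torque": the same for the moment, N m; "gripper_width": finger opening in mm.
Only numpy, scipy, OpenCV 4.12 (cv2) and the standard library are available. Lean on these libraries where they do the work, as an engineer would, in place of code of your own. Each camera call takes 0.05 s, during which the arm holds its last target. There are 200 camera calls.

### The job

Load the specimen carrier into the microscope's loader: with one fingertip press the long thumb bar down so that the dust flap stands open, and while you hold it open push the carrier with the other fingertip, by its upright thumb plate, along its lane and under the flap until it is fully home against the end stop. Then let go of both, so that the flap springs shut behind the carrier. The carrier is only pushed, never lifted or tipped, the flap must not drop on it or be bumped by it, and the other things on the bench are left alone.

Things in the scene. Friction and masses are not known exactly. Their poses are not given: they have to be found in the camera images.
- loader: Low fixed loader, dark steel base plate (loader x -170..145, y -110..75 mm), its top (deck) 12 mm above the table. Origin: on the table under the flap's lip, mid-lane; x along the lane inwards (push direction), z up. Lane 48 mm wide (y -24..24) between rails 8 mm wide, tops 22 mm above the table. Drive housing at x 76..140 mm, 58 mm high.
- end_stop (a point): Middle of the face of the end stop that the carrier's front comes to rest on: loader x = 64 mm, y = 0. In the bay before it (x 20..65 mm) ledges 2 mm above the carrier's side edges keep it down.
- flap (a joint): Flap angle, rad: 0 shut, 0.6 fully open (stop). Hinge line parallel to loader x at y = -51 mm, 34 mm up. Clear cover 70 x 72 mm over the bay; its lip (loader x 0..3 mm) hangs down and closes the lane, with a notch for the carrier's stem. Pressing the thumb bar raises them; the spring shuts them. The carrier passes freely from 0.3 rad on. Open, the cover's edge is up to 85 mm above the table.
- thumb_bar (a point): Mid-length of the thumb bar's top, an aluminium strip (loader x -160..-15 mm, 4 mm thick) rigid with the flap, 6 to 52 mm out from the hinge line on the side away from the lane; this point 36 mm out. Shut: 48 mm above the table, sloping up outwards 0.33 rad; flap at 0.45: about 32 mm, sloping down 0.12 rad. Needs 3 to 7 N here. A fingertip can slide along it while pressing.
- carrier: Loose steel carrier, about 150 g, flat in the lane before the flap, a round specimen on top. Origin: centre of its frame's underside, x towards the stop. Frame 54 (x) x 44 x 7 mm; behind it a stem 14 mm wide, 7 mm thick, ending in an upright thumb plate. Home: origin at loader x = 37 mm, y = 0, 12 mm above the table; the thumb plate stays outside the lip.
- thumb_plate (a point): Middle of the back face (away from the flap) of the upright thumb plate: 44 mm wide, 6 thick, 38 tall, from 12 to 50 mm above the table. 62 mm behind the carrier's origin, 31 mm above the table; at loader x = -25 mm when home. About 87 mm sideways from the line of thumb_bar, but anywhere on plate and bar will do.
- objective: Bystander: brass microscope objective standing on the bench, 31 mm dia, 50 mm tall. Leave alone.
- puck: Bystander: black mounted specimen disc, 30 mm dia, 16 mm tall. Leave alone.
- dish: Bystander: white shallow dish, 76 mm dia, 16 mm tall. Leave alone.
- bottle: Bystander: amber bottle, 52 mm dia, 110 mm tall. Leave alone.
- slidebox: Bystander: grey slide box 100 x 85 x 34 mm. Leave alone.
- driver: Bystander: screwdriver 160 mm long, lying on the bench. Leave alone.
- eyepiece: Bystander: black eyepiece standing on the bench, 37 mm dia, 52 mm tall. Leave alone.

How it is judged:
By the outcome, as a careful person would: the job done as asked, in the order asked, and still so for the second after the job is handed in, with the robot touching nothing.
It also fails if it takes over 48 s, if anything falls off the work surface, if the arm or the gripper's body presses on something with over 40 N, if the wrist force passes 120 N, or if a joint passes its speed limit or range.

## Working session

There is one attempt and no reset: what is moved stays moved. The work goes in short steps, Python scripts to look and compute and a shell command to move; the robot and the scene stay as the last step left them, time stands still between calls to the robot, and variables do not carry over. Pictures are saved under pics/ and viewed, about 8 in all and at most 12, crops included, and the job is handed in when it is done.

```bash
ls; mkdir -p pics; cat > h.py <<'E'
import numpy as np,cv2
from workcell import env
from scipy.spatial.transform import Rotation as R
def grab(n):
    s=env.state(); im,d=env.grab_frame(n); cv2.imwrite(f'pics/{n}_{s["time_s"]:.2f}.png',im); np.save(f'pics/{n}_d.npy',d); return s,im,d
def world(n,u,v,d):
    p=env.camera_params(n);K=p["camera_matrix"];T=np.array(p["cam_to_world"])
    return (T@np.array([(u-K[0][2])/K[0][0]*d,-(v-K[1][2])/K[1][1]*d,-d,1]))[:3]
def ray(n,u,v,z):
    p=env.camera_params(n);K=p["camera_matrix"];T=np.array(p["cam_to_world"])
    o=T[:3,3];e=T[:3,:3]@np.array([(u-K[0][2])/K[0][0],-(v-K[1][2])/K[1][1],-1]);return o+e*(z-o[2])/e[2]
E
python3 - <<'E'
from h import *
np.set_printoptions(suppress=True,precision=3)
for n in("scene","side"):
    p=env.camera_params(n);print({k:np.array(v).tolist() for k,v in p.items()});grab(n)
print(env.camera_params("wrist"));print(env.state())
E
ls pics
```

```text
pics
{'camera_matrix': [[478.03716896416984, 0.0, 312.0114405540069], [0.0, 478.03716896416984, 237.5736618631255], [0.0, 0.0, 1.0]], 'cam_to_world': [[0.5419266835708633, -0.4749748609562141, 0.693335669855165, 1527.6095885169382], [0.8403667315589971, 0.31603183933442724, -0.44034944420964967, -605.3835745768322], [-0.009961230984870605, 0.8212933446622612, 0.5704191580677688, 813.9730204723123], [0.0, 0.0, 0.0, 1.0]]}
{'camera_matrix': [[513.2951577666826, 0.0, 319.14430950195185], [0.0, 513.2951577666826, 235.56750546691043], [0.0, 0.0, 1.0]], 'cam_to_world': [[-0.9523423695361606, 0.21014807227276275, -0.22109228594931365, 357.9376780124], [-0.3041743272956802, -0.5999738918750334, 0.739938718869709, 863.2521900142527], [0.022847096105889607, 0.7719255901888261, 0.6353022063641529, 834.8251561295162], [0.0, 0.0, 0.0, 1.0]]}
{'camera_matrix': array([[371.648,   0.   , 316.952],
       [  0.   , 371.648, 237.95 ],
       [  0.   ,   0.   ,   1.   ]]), 'hand_eye': array([[   1.   ,   -0.   ,   -0.   ,   -0.072],
       [  -0.   ,   -0.961,   -0.277,  -79.172],
       [  -0.   ,    0.277,   -0.961, -171.413],
       [   0.   ,    0.   ,    0.   ,    1.   ]])}
{'time_s': 0.1, 'qpos': array([-69.841,  18.348,  89.701,  -0.001,  72.046,  -1.146]), 'qvel': array([ 0.057, -0.027, -0.188,  0.048,  0.006,  0.051]), 'effort': array([ -0.   , -41.334, -23.251,   0.073,   0.042,  -0.   ]), 'ee_pos': array([ 208.745, -535.258,  213.195]), 'ee_rot': array([-179.999,    0.095,  -68.695]), 'force': array([-0.257,  0.323, -1.029]), 'torque': array([0.003, 0.044, 0.034]), 'gripper_width': 91.18005059081912}
scene_0.00.png
scene_d.npy
side_0.05.png
side_d.npy
```

View pics/scene_0.00.png

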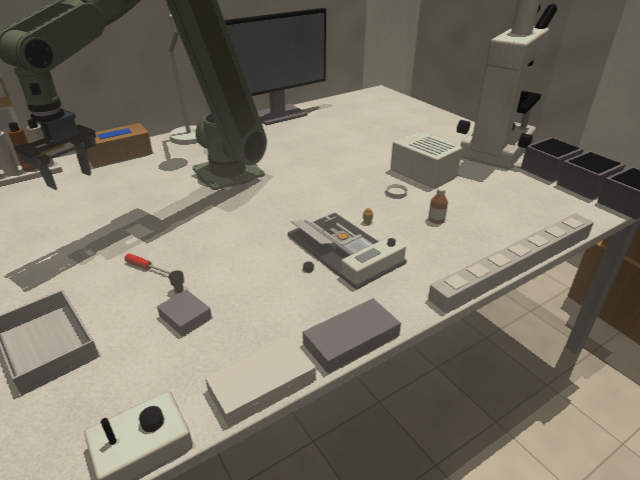

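View pics/side_0.05.png

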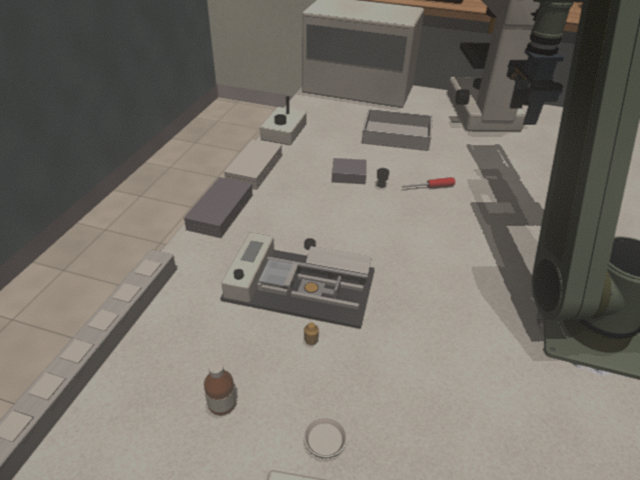

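The loader sits at about (348,248) in scene and (300,285) in side. The lane runs away from the robot, with the thumb bar on its −y side. I'll zoom in.

```bash
python3 - <<'E'
from h import *
a=cv2.imread('pics/side_0.05.png')[225:330,215:385]; b=cv2.imread('pics/scene_0.00.png')[200:295,280:415]
a=cv2.resize(a,None,fx=4.6,fy=4.6,interpolation=2)
cv2.imwrite('pics/ca.png',a)
for u,v in((310,286),(290,300),(345,258),(340,262),(250,255)):
    d=np.load('pics/side_d.npy')[v,u];print(u,v,d,world('side',u,v,d))
for u,v in((315,238),(342,237)):
    d=np.load('pics/scene_d.npy')[v,u];print(u,v,d,world('scene',u,v,d))
E
```

```text
310 286 1146.5427 [607.20824972  88.68118796  18.99948455]
290 300 1123.9009 [637.54836587 135.6893161   10.44714093]
345 258 1181.7274 [551.66633329   1.72566654  45.56507067]
340 262 1174.4272 [559.44114845  16.01855883  43.11467487]
250 255 1164.4998 [755.52508977  75.75878138  57.40084172]
315 238 1330.3933 [610.27136052 -12.93104692  54.03386284]
342 237 1394.643 [607.27196806  82.7990295   18.94499568]
```

View pics/ca.png

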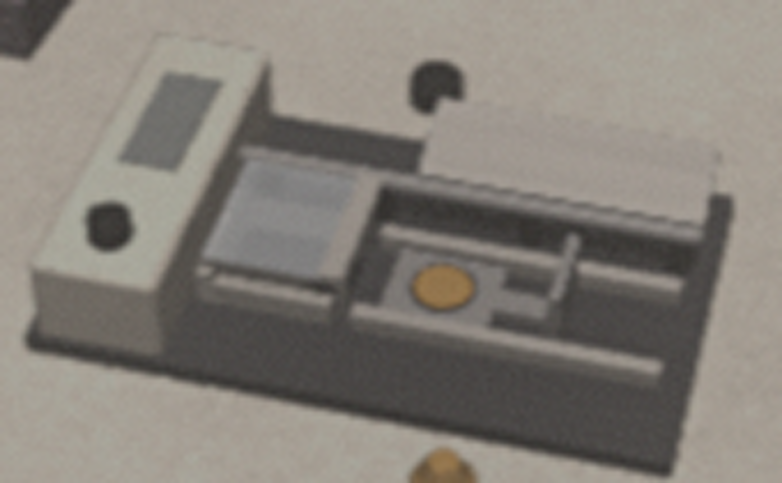

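The crop shows the plate corners at about (670,465), (732,200) and (30,345), the thumb bar at the upper right, and the upright thumb plate at about x=568. A black disc stands just beyond the bar at (435,85).

```bash
cat >> h.py <<'E'
def cloud(n,d):
    v,u=np.mgrid[0:480,0:640];p=env.camera_params(n);K=p["camera_matrix"];T=np.array(p["cam_to_world"])
    P=np.stack([(u-K[0][2])/K[0][0]*d,-(v-K[1][2])/K[1][1]*d,-d],-1);W=P@T[:3,:3].T+T[:3,3];W[d<=0]=np.nan;return W
E
python3 - <<'E'
from h import *
np.set_printoptions(suppress=True,precision=1)
f=lambda x,y:ray('side',215+x/4.6,225+y/4.6,12)[:2]
nr,fr,nl=f(670,462),f(731,203),f(30,338)
print(nr,fr,nl,np.linalg.norm(nl-nr),np.linalg.norm(nr-fr))
ex=(nl-nr)/np.linalg.norm(nl-nr);ey=(nr-fr)/np.linalg.norm(nr-fr)
print(np.degrees(np.arctan2(ex[1],ex[0])),np.degrees(np.arctan2(-ey[0],ey[1])))
th=np.arctan2(ex[1]+-ey[0],ex[0]+ey[1])
c,s=np.cos(th),np.sin(th);Rm=np.array([[c,-s],[s,c]])
O=np.mean([nr-Rm@[-170,75],fr-Rm@[-170,-110],nl-Rm@[145,75]],0);print('O',O,np.degrees(th))
np.save('L.npy',[*O,th])
for n in('side','scene'):
    W=cloud(n,np.load(f'pics/{n}_d.npy'));L=W.copy();L[...,:2]=(W[...,:2]-O)@Rm
    def rng(name,m):
        q=L[m];print(n,name,len(q),np.percentile(q,[2,50,98],axis=0).tolist() if len(q) else'')
    x,y,z=L[...,0],L[...,1],L[...,2]
    rng('plate',(abs(y)<26)&(x<-10)&(x>-165)&(z>28))
    rng('bar',(y<-56)&(y>-108)&(x<-5)&(x>-170)&(z>25))
    rng('house',(x>60)&(x<150)&(abs(y+15)<100)&(z>48))
    rng('out-',(y<-112)&(y>-190)&(abs(x)<200)&(z>8))
    rng('out+',(y>80)&(y<190)&(abs(x)<200)&(z>8))
    rng('behind',(x<-175)&(x>-300)&(abs(y)<150)&(z>8))
E
```

```text
[472.8 157.2] [485.3 -19.6] [779.8 181.3] 307.9542263140231 177.24145878401686
4.480647606746122 4.03203149929957
O [645.1  97.8] 4.256339553022846
side plate 82 [[-103.99873583069116, -22.151865357117877, 28.357671631585255], [-101.90591307245978, 3.8777384183143697, 45.95519141740476], [-97.48512347292547, 20.27311939210251, 51.24147440817077]]
side bar 1162 [[-156.32415500379975, -103.20179657293058, 34.994164794004355], [-87.21155775177976, -80.18993205032334, 43.83190059911982], [-16.605664259510032, -57.93525482973383, 52.56339470844122]]
side house 1608 [[77.15020230576427, -104.79244351341795, 50.022790537223294], [105.2577180878209, -9.217240056373925, 57.05699435374419], [138.01160603702044, 67.6597829739232, 68.96121770519832]]
side out- 113 [[-126.61343228693802, -174.75646777422614, 8.321647220205772], [3.2496841851735474, -155.7742915989483, 13.417727327708803], [90.35867264106757, -112.12861823046705, 44.957336561352164]]
side out+ 255 [[-88.91108887225893, 120.59900335274953, 10.251752679736933], [-76.37490363684226, 134.6295111921643, 36.27698093363961], [-61.4403436
[... 382 characters left out ...]
25, 43.66188514809767], [-12.08449905583414, -57.55324911188912, 52.70247672928174]]
scene house 1073 [[79.92102751182047, -113.5100959047021, 49.359188943807084], [116.18014997778809, -33.78588030077034, 57.182466585901125], [141.6325025629383, 56.22362852979407, 68.93323094507012]]
scene out- 509 [[-147.80354189628443, -176.75645453910136, 8.284891465866759], [83.82305308132801, -115.83356974768732, 15.000020866880277], [140.93593159043556, -112.2453966591201, 56.76737532248314]]
scene out+ 123 [[-84.66222547031035, 106.88017064135282, 8.692756467409968], [-67.20660306644959, 116.04704816555508, 31.821267523195274], [-58.81526387363022, 132.9592500806205, 49.80576787434739]]
scene behind 0
```

```bash
cat >> h.py <<'E'
def shift(x,y,z,yawoff=-90):
    """tool-axes shift (m) and roll to loader pose x,y, height z"""
    ox,oy,th=np.load('L.npy');s=env.state();Rt=R.from_euler('xyz',s['ee_rot'],degrees=True).as_matrix()
    c,q=np.cos(th),np.sin(th);t=np.array([ox+c*x-q*y,oy+q*x+c*y,z])
    print('target',t,'shift m',Rt.T@(t-s['ee_pos'])/1000,'roll',-(np.degrees(th)+yawoff-s['ee_rot'][2]),'F',s['force'],'t',s['time_s'])
def here():
    ox,oy,th=np.load('L.npy');s=env.state();c,q=np.cos(th),np.sin(th);d=s['ee_pos'][:2]-[ox,oy]
    print('loader xy',c*d[0]+q*d[1],-q*d[0]+c*d[1],'z',s['ee_pos'][2],'rot',s['ee_rot'],'yaw',s['ee_rot'][2]-np.degrees(th),'F',s['force'],'w',s['gripper_width'],'t',s['time_s'])
E
python3 -c "
from h import *
np.set_printoptions(suppress=True,precision=4)
shift(-135,-43.5,150)"
```

```text
target [513.6977  44.4473 150.    ] shift m [-0.4292 -0.4947  0.0639] roll 17.04884770570078 F [-0.2572  0.3225 -1.0286] t 0.1
```

```bash
python3 -m pendant '[{"xyz":[-0.015,-0.017,0],"roll":1,"jaw":0.12},{"xyz":[-0.043,-0.05,0],"roll":3,"jaw":0.12},{"xyz":[-0.078,-0.09,0],"roll":5,"jaw":0.12},{"xyz":[-0.113,-0.13,0],"roll":7,"jaw":0.12},{"xyz":[-0.148,-0.17,0],"roll":9,"jaw":0.12},{"xyz":[-0.183,-0.21,0],"roll":12,"jaw":0.12},{"xyz":[-0.218,-0.25,0],"roll":14,"jaw":0.12},{"xyz":[-0.25,-0.288,0],"roll":17,"jaw":0.12}]' 20
python3 -c "
from h import *
np.set_printoptions(suppress=True,precision=4)
here();shift(-135,-43.5,150)"
```

```text
time_s: 1.1
ee_pos: [386.7, -196.4, 213.8]
ee_rot: [180.0, 0.0, -85.8]
force: [0.6, -0.5, -0.2]
gripper_width: 80.4
loader xy -279.50894846470516 -274.2884795583594 z 213.78409867271807 rot [179.9907   0.0039 -85.787 ] yaw -90.0433866067242 F [ 0.6119 -0.5351 -0.2202] w 80.41631787704844 t 1.1
target [513.6977  44.4473 150.    ] shift m [-0.2309 -0.1443  0.0638] roll -0.04338660672419792 F [ 0.6119 -0.5351 -0.2202] t 1.1
```

```bash
python3 -m pendant '[{"xyz":[-0.035,-0.022,0],"roll":0,"jaw":0.12},{"xyz":[-0.08,-0.05,0],"roll":0,"jaw":0.12},{"xyz":[-0.125,-0.078,0.01],"roll":0,"jaw":0.12},{"xyz":[-0.17,-0.106,0.03],"roll":0,"jaw":0.12},{"xyz":[-0.205,-0.128,0.05],"roll":0,"jaw":0.12},{"xyz":[-0.223,-0.14,0.06],"roll":0,"jaw":0.12},{"xyz":[-0.23,-0.144,0.064],"roll":0,"jaw":0.12},{"xyz":[-0.23,-0.144,0.064],"roll":0,"jaw":0.12}]'
python3 - <<'E'
from h import *
np.set_printoptions(suppress=True,precision=4)
here();shift(-135,-43.5,150)
s,im,d=grab('wrist');cv2.imwrite('pics/w1.png',im)
E
```

```text
time_s: 2.1
ee_pos: [512.6, 41.4, 150.0]
ee_rot: [180.0, -0.0, -85.7]
force: [-0.7, -0.2, 0.1]
gripper_width: 80.3
loader xy -136.33178705062167 -46.43794180537269 z 150.03509992971985 rot [179.9807  -0.031  -85.7045] yaw -89.9608035963323 F [-0.6998 -0.1613  0.0849] w 80.30489119787597 t 2.1
target [513.6977  44.4473 150.    ] shift m [-0.0029 -0.0013  0.    ] roll 0.039196403667702384 F [-0.6998 -0.1613  0.0849] t 2.1
```

View pics/w1.png

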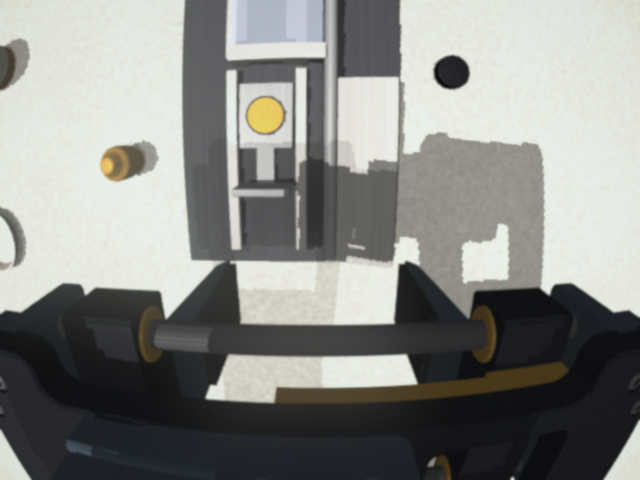

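The wrist view shows the plate at (233–295, 190), the bar at columns 338–398, and the fingertips at (232,263) and (402,263). Next I'll check these against the model.

```bash
cat >> h.py <<'E'
def wray(u,v,z,s):
    p=env.camera_params('wrist');K=p["camera_matrix"];H=np.array(p["hand_eye"])
    a,b=u-K[0][2],v-K[1][2];r=np.hypot(a,b);t=r/K[0][0];e=np.array([np.sin(t)*a/r,-np.sin(t)*b/r,-np.cos(t)])
    Rt=R.from_euler('xyz',s['ee_rot'],degrees=True).as_matrix();e=Rt@H[:3,:3]@e;o=Rt@H[:3,3]+s['ee_pos']
    P=o+e*(z-o[2])/e[2];ox,oy,th=np.load('L.npy');d=P[:2]-[ox,oy];c,q=np.cos(th),np.sin(th)
    return np.array([c*d[0]+q*d[1],-q*d[0]+c*d[1]])
E
python3 - <<'E'
from h import *
np.set_printoptions(suppress=True,precision=1)
s=env.state();im=cv2.imread('pics/w1.png')
for n,u,v,z in(('cornerL -170,75',191,260,12),('cornerR -170,-110',392,262,12),('plate top L',233,190,50),('plate top R',296,190,50),('plate bot?',240,196,31),('bar outer',399,200,51),('bar inner',338,120,37),('railL out y32',228,110,22),('railR out y-32',307,110,22),('lip x0',270,58,34),('puck',451,72,16),('objective top',113,163,50)):
    print(n,wray(u,v,z,s))
c=cv2.resize(im[150:280,180:420],None,fx=3.3,fy=3.3);cv2.imwrite('pics/w1c.png',c)
E
```

```text
cornerL -170,75 [-167.7   69.1]
cornerR -170,-110 [-169.  -114.1]
plate top L [-98.2  16.3]
plate top R [-98.7 -31.2]
plate bot? [-106.    15.1]
bar outer [-105.6 -108.3]
bar inner [-46.7 -62.5]
railL out y32 [-36.2  25.1]
railR out y-32 [-38.1 -38.8]
lip x0 [  2.9 -10.7]
puck [   0.2 -159.6]
objective top [-72.6 118.1]
```

View pics/w1c.png

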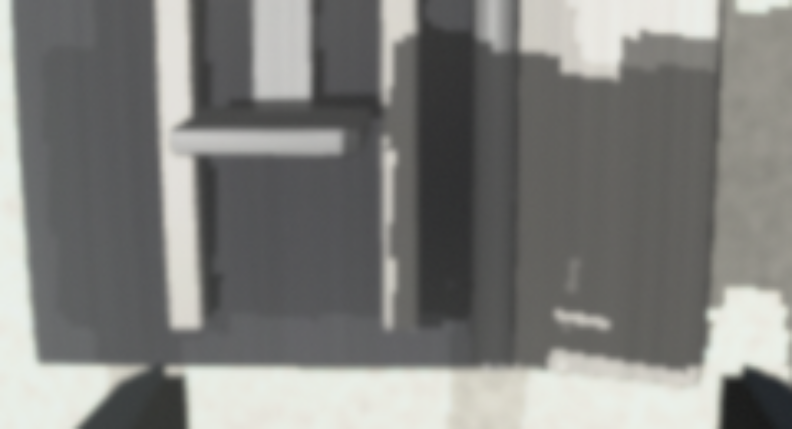

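The wrist view puts everything about 5 mm further to −y, while scene says −3 and side 0. I'll shift the loader estimate by −4 mm in y. The plate's back face agrees at about −104.

```bash
python3 - <<'E'
from h import *
L=np.load('L.npy');c,s=np.cos(L[2]),np.sin(L[2]);L[:2]+=[c*.5+s*4,s*.5-c*4];np.save('L.npy',L)
here();shift(-135,-43.5,65)
E
```

```text
loader xy -136.86816322943474 -42.79395391744063 z 150.35044274198498 rot [-1.79988816e+02 -3.60242869e-02 -8.57367543e+01] yaw -89.99309389104222 F [ 0.03786011 -0.99250921 -0.54917995] w 80.3042584451708 t 2.15
target [514.49315266  40.4954502   65.        ] shift m [ 0.00065261 -0.00185142  0.08535123] roll 0.006906108957778656 F [ 0.03786011 -0.99250921 -0.54917995] t 2.15
```

```bash
python3 -m pendant '[{"xyz":[0,0,0.01],"roll":0,"jaw":0.12},{"xyz":[0,0,0.025],"roll":0,"jaw":0.12},{"xyz":[0,0,0.04],"roll":0,"jaw":0.12},{"xyz":[0,-0.001,0.055],"roll":0,"jaw":0.12},{"xyz":[0,-0.001,0.07],"roll":0,"jaw":0.12},{"xyz":[0,-0.001,0.08],"roll":0,"jaw":0.12},{"xyz":[0,-0.001,0.085],"roll":0,"jaw":0.12},{"xyz":[0,-0.001,0.085],"roll":0,"jaw":0.12}]' && python3 -m pendant '[{"xyz":[0,0,0.004],"roll":0,"jaw":0.12},{"xyz":[0,0,0.009],"roll":0,"jaw":0.12},{"xyz":[0,0,0.014],"roll":0,"jaw":0.12},{"xyz":[0,0,0.018],"roll":0,"jaw":0.12},{"xyz":[0,0,0.022],"roll":0,"jaw":0.12},{"xyz":[0,0,0.024],"roll":0,"jaw":0.12},{"xyz":[0,0,0.024],"roll":0,"jaw":0.12},{"xyz":[0,0,0.024],"roll":0,"jaw":0.12}]'
python3 -c "
from h import *
here();s,im,d=grab('wrist');cv2.imwrite('pics/w2.png',im)"
```

```text
time_s: 3.15
ee_pos: [513.7, 42.1, 64.7]
ee_rot: [180.0, -0.0, -85.7]
force: [1.3, 0.0, -0.1]
gripper_width: 80.2
time_s: 4.15
ee_pos: [514.0, 41.9, 41.2]
ee_rot: [-180.0, -0.0, -85.7]
force: [-0.1, -2.3, 3.9]
gripper_width: 80.5
loader xy -135.3983650413423 -42.09494190224804 z 41.165946136724216 rot [-1.79964867e+02 -2.21091435e-02 -8.56941864e+01] yaw -89.95052594271193 F [-0.10198267 -2.250175    3.87298769] w 80.46496142718708 t 4.15
```

View pics/w2.png

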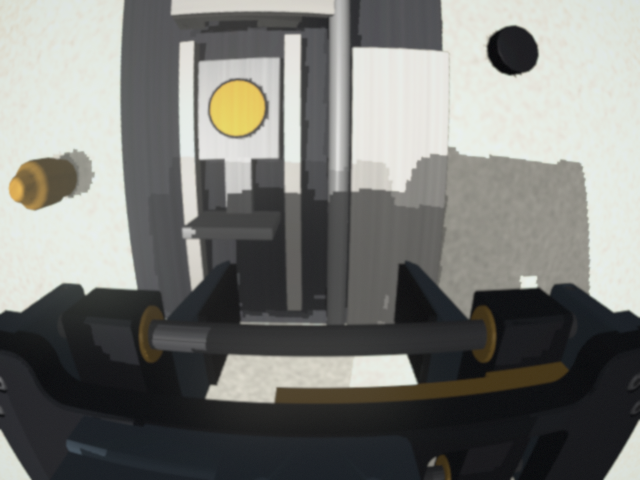

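The left fingertip sits slightly left of the plate's centre (plate at columns 183–280), and the right one is on the bar. I'll centre a little and press on.

```bash
python3 -m pendant '[{"xyz":[0.001,0,0.001],"roll":0,"jaw":0.13},{"xyz":[0.002,0,0.003],"roll":0,"jaw":0.14},{"xyz":[0.003,0,0.005],"roll":0,"jaw":0.15},{"xyz":[0.003,0,0.007],"roll":0,"jaw":0.16},{"xyz":[0.003,0,0.009],"roll":0,"jaw":0.16},{"xyz":[0.003,0,0.0105],"roll":0,"jaw":0.16},{"xyz":[0.003,0,0.0105],"roll":0,"jaw":0.16},{"xyz":[0.003,0,0.0105],"roll":0,"jaw":0.16}]'
python3 - <<'E'
from h import *
here();s,im,d=grab('wrist');s2,b,d2=grab('side')
np.set_printoptions(suppress=True,precision=1)
for n,dd in(('side',d2),):
    W=cloud(n,dd);ox,oy,th=np.load('L.npy');c,q=np.cos(th),np.sin(th);L=W.copy();L[...,:2]=(W[...,:2]-[ox,oy])@np.array([[c,-q],[q,c]])
    x,y,z=L[...,0],L[...,1],L[...,2]
    for y0 in(-40,-20,0,15,22):
        m=(x>8)&(x<66)&(abs(y-y0)<4)&(z>12);print('cover',y0,np.percentile(z[m],[10,50,90]) if m.any() else 0)
    for y0 in(-60,-75,-90,-100):
        m=(x>-110)&(x<-20)&(abs(y-y0)<3)&(z>12);print('bar',y0,np.percentile(z[m],[10,50,90]) if m.any() else 0)
cv2.imwrite('pics/c3.png',np.vstack([cv2.resize(im[0:300,100:460],(480,400)),np.pad(cv2.resize(b[215:335,210:390],None,fx=1.6,fy=1.6),((0,0),(0,192),(0,0)))]))
E
```

```text
time_s: 5.2
ee_pos: [514.2, 39.5, 30.7]
ee_rot: [-180.0, 0.0, -85.7]
force: [-0.3, 2.4, 7.7]
gripper_width: 76.4
loader xy -135.34607928753763 -44.52078421703933 z 30.65454160188994 rot [-1.79962729e+02  2.99574256e-02 -8.57105904e+01] yaw -89.966929953129 F [-0.27027456  2.40617312  7.72614478] w 76.40310638279988 t 5.2
cover -40 [41.7 43.5 45.9]
cover -20 [13.6 23.7 55.5]
cover 0 [12.4 63.5 67. ]
cover 15 [21.7 70.9 73.7]
cover 22 [22.1 24.  25.9]
bar -60 [12.4 33.  37. ]
bar -75 [ 29.8  31.3 386.3]
bar -90 [ 27.4  29.7 392.2]
bar -100 [ 25.6  27.4 280.8]
```

View pics/c3.png

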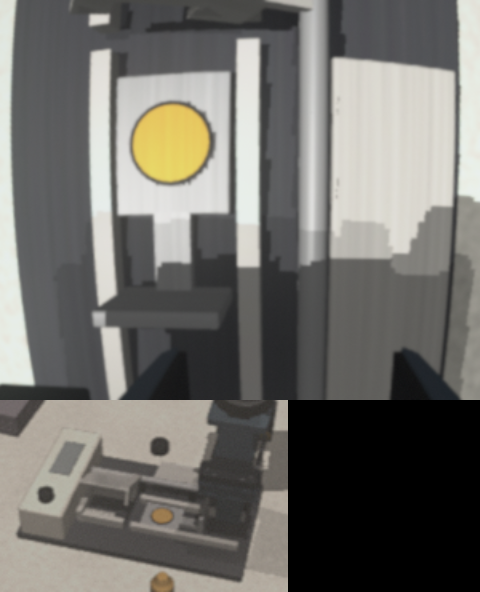

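The flap is open at about 0.48 rad: the cover slopes up to 71 mm and the bar to about 30 mm. The left finger is centred behind the plate. Now I'll push.

```bash
python3 -m pendant '[{"xyz":[0,-0.004,0],"roll":0,"jaw":0.16},{"xyz":[0,-0.008,0],"roll":0,"jaw":0.16},{"xyz":[0,-0.012,0],"roll":0,"jaw":0.16},{"xyz":[0,-0.016,0],"roll":0,"jaw":0.16},{"xyz":[0,-0.020,0],"roll":0,"jaw":0.16},{"xyz":[0,-0.024,0],"roll":0,"jaw":0.16},{"xyz":[0,-0.028,0],"roll":0,"jaw":0.16},{"xyz":[0,-0.032,0],"roll":0,"jaw":0.16}]'
python3 - <<'E'
from h import *
here();s,im,d=grab('wrist');here()
cv2.imwrite('pics/c4.png',im[0:300,100:460])
E
```

```text
time_s: 6.3
ee_pos: [541.6, 40.8, 29.6]
ee_rot: [179.4, -0.0, -85.7]
force: [-7.0, -1.8, 7.6]
gripper_width: 76.5
loader xy -107.96721873004343 -45.23597531239239 z 29.561667422287336 rot [ 1.79449811e+02 -3.53115629e-02 -8.56960884e+01] yaw -89.95242795691982 F [-6.99666269 -1.78935239  7.57553678] w 76.5089725572147 t 6.3
loader xy -107.06872321371026 -45.25646021786702 z 29.602446841290462 rot [ 1.79531399e+02 -3.59086423e-02 -8.56992391e+01] yaw -89.95557862700024 F [-4.44902515 -2.44443433  6.08566676] w 76.71932409907424 t 6.35
```

View pics/c4.png

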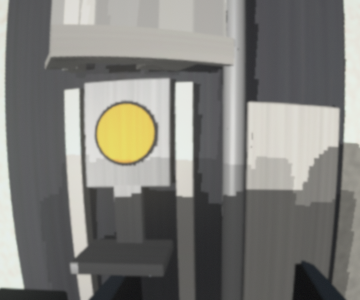

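The carrier is moving straight in the lane and the flap is well clear. The reaction force is 7 N, part of it bar friction.

```bash
python3 -m pendant '[{"xyz":[0,-0.004,0],"roll":0,"jaw":0.16},{"xyz":[0,-0.008,0],"roll":0,"jaw":0.16},{"xyz":[0,-0.012,0],"roll":0,"jaw":0.16},{"xyz":[0,-0.016,0],"roll":0,"jaw":0.16},{"xyz":[0,-0.020,0],"roll":0,"jaw":0.16},{"xyz":[0,-0.024,0],"roll":0,"jaw":0.16},{"xyz":[0,-0.028,0],"roll":0,"jaw":0.16},{"xyz":[0,-0.032,0],"roll":0,"jaw":0.16}]'
python3 - <<'E'
from h import *
here();s,im,d=grab('wrist');here();s,b,d2=grab('side')
cv2.imwrite('pics/c5.png',np.hstack([im[0:300,100:460],cv2.resize(b[215:335,210:370],(400,300))]))
E
```

```text
time_s: 7.35
ee_pos: [573.8, 43.1, 29.5]
ee_rot: [179.5, -0.0, -85.7]
force: [-7.2, -3.2, 8.2]
gripper_width: 76.4
loader xy -75.66019296555422 -45.29110914201269 z 29.510011838258198 rot [ 1.79478831e+02 -4.03991480e-02 -8.57019550e+01] yaw -89.95829457867771 F [-7.21936743 -3.18189152  8.2186846 ] w 76.38745760110727 t 7.35
loader xy -74.80904510882417 -45.288917517544405 z 29.564738880008772 rot [ 1.79556748e+02 -4.10847824e-02 -8.57034891e+01] yaw -89.95982868940801 F [-4.66126895 -2.24915262  6.2574259 ] w 76.41972527463182 t 7.4
```

View pics/c5.png

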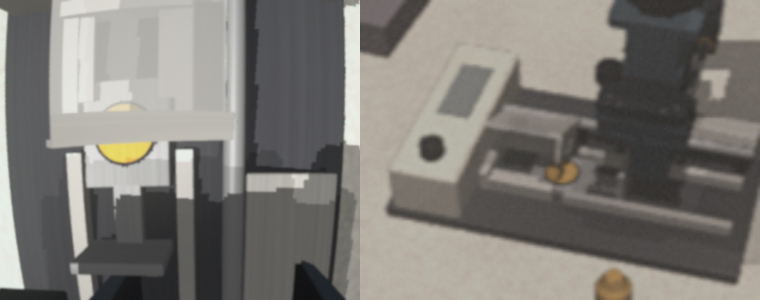

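The carrier is passing under the open flap, still square. About 34 mm remain.

```bash
python3 -m pendant '[{"xyz":[0,-0.004,0],"roll":0,"jaw":0.16},{"xyz":[0,-0.008,0],"roll":0,"jaw":0.16},{"xyz":[0,-0.012,0],"roll":0,"jaw":0.16},{"xyz":[0,-0.015,0],"roll":0,"jaw":0.16},{"xyz":[0,-0.018,0],"roll":0,"jaw":0.16},{"xyz":[0,-0.021,0],"roll":0,"jaw":0.16},{"xyz":[0,-0.023,0],"roll":0,"jaw":0.16},{"xyz":[0,-0.025,0],"roll":0,"jaw":0.16}]'; python3 -c "
from h import *
here()"
python3 -m pendant '[{"xyz":[0,-0.001,0],"roll":0,"jaw":0.16},{"xyz":[0,-0.002,0],"roll":0,"jaw":0.16},{"xyz":[0,-0.003,0],"roll":0,"jaw":0.16},{"xyz":[0,-0.004,0],"roll":0,"jaw":0.16},{"xyz":[0,-0.005,0],"roll":0,"jaw":0.16},{"xyz":[0,-0.006,0],"roll":0,"jaw":0.16},{"xyz":[0,-0.006,0],"roll":0,"jaw":0.16},{"xyz":[0,-0.006,0],"roll":0,"jaw":0.16}]'; python3 -c "
from h import *
here()"
```

```text
time_s: 8.45
ee_pos: [598.7, 44.9, 29.5]
ee_rot: [179.5, -0.0, -85.7]
force: [-6.4, -2.1, 7.1]
gripper_width: 76.9
loader xy -50.6690384434953 -45.31755438534518 z 29.521179734058258 rot [ 1.79479646e+02 -4.29299030e-02 -8.57027160e+01] yaw -89.95905555967671 F [-6.42783775 -2.1359476   7.0656152 ] w 76.85300354233404 t 8.45
time_s: 9.45
ee_pos: [605.0, 45.4, 29.5]
ee_rot: [179.5, -0.0, -85.7]
force: [-6.4, -2.2, 6.9]
gripper_width: 76.5
loader xy -44.38477033487026 -45.30501558494315 z 29.517576416676444 rot [ 1.79521616e+02 -4.48171065e-02 -8.57041657e+01] yaw -89.96050522364216 F [-6.35318292 -2.15425303  6.92522049] w 76.46489124954005 t 9.45
```

Not at the stop yet, as the force is unchanged. I'll keep going in small steps.

```bash
python3 -m pendant '[{"xyz":[0,-0.0005,0],"roll":0,"jaw":0.16},{"xyz":[0,-0.001,0],"roll":0,"jaw":0.16},{"xyz":[0,-0.0015,0],"roll":0,"jaw":0.16},{"xyz":[0,-0.002,0],"roll":0,"jaw":0.16},{"xyz":[0,-0.0025,0],"roll":0,"jaw":0.16},{"xyz":[0,-0.003,0],"roll":0,"jaw":0.16},{"xyz":[0,-0.003,0],"roll":0,"jaw":0.16},{"xyz":[0,-0.003,0],"roll":0,"jaw":0.16}]'; python3 -c "
from h import *
here();s,im,d=grab('wrist')
cv2.imwrite('pics/c6.png',cv2.resize(im[0:300,100:460],(720,600)))"
```

```text
time_s: 10.45
ee_pos: [607.1, 45.6, 29.5]
ee_rot: [179.4, -0.0, -85.7]
force: [-7.4, -2.1, 8.4]
gripper_width: 76.9
loader xy -42.26943998125033 -45.299680825613656 z 29.54777555763847 rot [ 1.79416232e+02 -4.21345493e-02 -8.57006906e+01] yaw -89.95703011779749 F [-7.43384704 -2.14111754  8.39515232] w 76.85125464212611 t 10.45
```

View pics/c6.png

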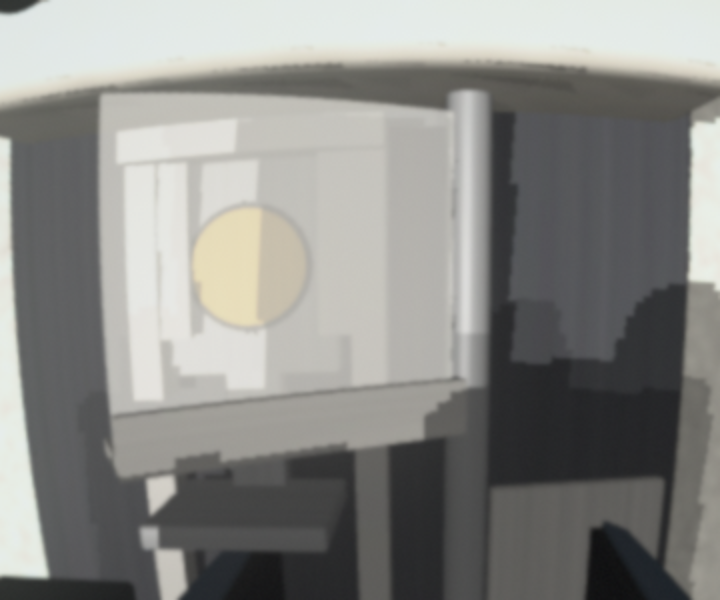

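The carrier is well under the cover and almost at the stop bar at the top. I'll push until it stalls.

```bash
python3 -m pendant '[{"xyz":[0,-0.0005,0],"roll":0,"jaw":0.16},{"xyz":[0,-0.001,0],"roll":0,"jaw":0.16},{"xyz":[0,-0.0015,0],"roll":0,"jaw":0.16},{"xyz":[0,-0.002,0],"roll":0,"jaw":0.16},{"xyz":[0,-0.0025,0],"roll":0,"jaw":0.16},{"xyz":[0,-0.003,0],"roll":0,"jaw":0.16},{"xyz":[0,-0.003,0],"roll":0,"jaw":0.16},{"xyz":[0,-0.003,0],"roll":0,"jaw":0.16}]'; python3 -c "
from h import *
here()"
```

```text
time_s: 11.5
ee_pos: [607.2, 45.6, 29.6]
ee_rot: [179.1, -0.0, -85.6]
force: [-15.4, -2.5, 13.1]
gripper_width: 76.3
loader xy -42.20261091977168 -45.30169098530521 z 29.56724415488232 rot [ 1.79059067e+02 -4.80353280e-02 -8.56434206e+01] yaw -89.89976010977811 F [-15.38638071  -2.46783836  13.05086027] w 76.33170325530185 t 11.5
```

It has stalled at −42.2 mm and the force rose to 15 N, so the carrier is home. I'll back off the plate first, then raise slowly so the flap follows.

```bash
python3 -m pendant '[{"xyz":[0,0.003,0],"roll":0,"jaw":0.16},{"xyz":[0,0.006,0],"roll":0,"jaw":0.16},{"xyz":[0,0.009,0],"roll":0,"jaw":0.16},{"xyz":[0,0.013,0],"roll":0,"jaw":0.16},{"xyz":[0,0.017,0],"roll":0,"jaw":0.16},{"xyz":[0,0.02,0],"roll":0,"jaw":0.16},{"xyz":[0,0.02,0],"roll":0,"jaw":0.16},{"xyz":[0,0.02,0],"roll":0,"jaw":0.16}]' && python3 -m pendant '[{"xyz":[0,0,-0.002],"roll":0,"jaw":0.16},{"xyz":[0,0,-0.005],"roll":0,"jaw":0.16},{"xyz":[0,0,-0.009],"roll":0,"jaw":0.16},{"xyz":[0,0,-0.013],"roll":0,"jaw":0.16},{"xyz":[0,0,-0.017],"roll":0,"jaw":0.16},{"xyz":[0,0,-0.022],"roll":0,"jaw":0.16},{"xyz":[0,0,-0.028],"roll":0,"jaw":0.16},{"xyz":[0,0,-0.036],"roll":0,"jaw":0.16}]' && python3 -m pendant '[{"xyz":[0,0,-0.01],"roll":0,"jaw":0.16},{"xyz":[0,0.01,-0.03],"roll":0,"jaw":0.16},{"xyz":[0,0.02,-0.05],"roll":0,"jaw":0.16},{"xyz":[0,0.03,-0.07],"roll":0,"jaw":0.16},{"xyz":[0,0.04,-0.085],"roll":0,"jaw":0.16},{"xyz":[0,0.045,-0.09],"roll":0,"jaw":0.16},{"xyz":[0,0.045,-0.09],"roll":0,"jaw":0.16},{"xyz":[0,0.045,-0.09],"roll":0,"jaw":0.16}]'
python3 - <<'E'
from h import *
here();s,im,d=grab('wrist');s0=s;s,b,d2=grab('side')
cv2.imwrite('pics/c7.png',np.hstack([cv2.resize(im[0:300,130:430],(400,400)),cv2.resize(b[215:335,210:330],(400,400))]))
W=cloud('side',d2);ox,oy,th=np.load('L.npy');c,q=np.cos(th),np.sin(th);L=W.copy();L[...,:2]=(W[...,:2]-[ox,oy])@np.array([[c,-q],[q,c]])
x,y,z=L[...,0],L[...,1],L[...,2]
for y0 in(-40,0,15,20):
    m=(x>8)&(x<60)&(abs(y-y0)<4)&(z>24);print('cover',y0,np.percentile(z[m],[10,50,90]) if m.any() else 0)
m=(x>-160)&(x<-8)&(abs(y)<26)&(z>30)&(z<60);print('plate',m.sum(),np.percentile(L[m],[5,50,95],axis=0).round(1) if m.any() else 0)
E
```

```text
time_s: 12.5
ee_pos: [597.9, 45.0, 31.6]
ee_rot: [-179.6, -0.1, -85.6]
force: [4.2, -0.3, 6.0]
gripper_width: 76.3
time_s: 13.5
ee_pos: [594.1, 44.9, 66.4]
ee_rot: [179.9, -0.0, -85.7]
force: [0.3, -0.3, -0.0]
gripper_width: 76.5
time_s: 14.5
ee_pos: [549.7, 41.7, 155.7]
ee_rot: [179.9, -0.0, -85.7]
force: [-0.1, 0.2, -0.4]
gripper_width: 76.5
loader xy -99.83695358312303 -44.86046460924764 z 155.729817609496 rot [ 1.79933033e+02 -3.36667119e-03 -8.56976962e+01] yaw -89.95403570436993 F [-0.05260162  0.22404455 -0.35406442] w 76.48996651991827 t 14.5
cover -40 [34.4218978  36.63420019 38.22754299]
cover 0 [34.31368149 35.97320888 38.06136992]
cover 15 [33.74657971 36.18007376 38.16609789]
cover 20 [24.97115812 35.73060128 38.89760225]
plate 79 [[-24.7 -15.6  32.4]
 [-23.1   4.4  47.5]
 [-19.3  23.6  50.8]]
```

View pics/c7.png

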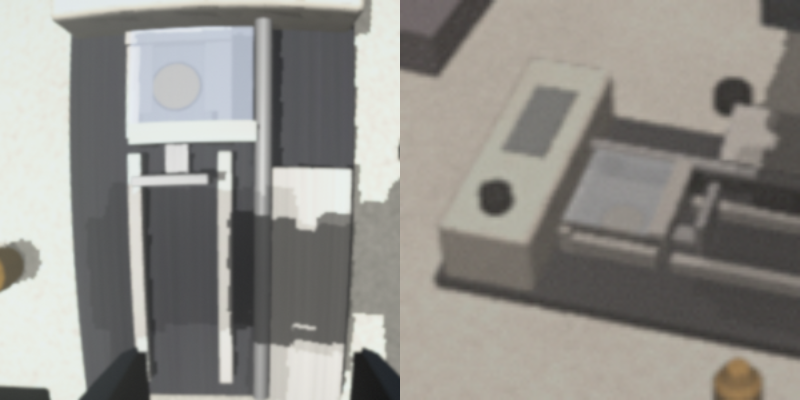

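The flap is shut: the cover lies level at 36 mm. The thumb plate's back face is at about −25 mm, outside the lip, and the robot is clear.

```bash
python3 -c "
from workcell import env
print(env.job_done())"
```

```text
the job is handed in; nothing more can be done
None
```

The carrier is loaded and the flap is shut behind it; I handed the job in at about 14.5 s of the 48 s allowed.

**What I did:** I pressed the thumb bar with one fingertip until the flap stood open at about 0.48 rad. While holding it there, I pushed the carrier about 79 mm by its thumb plate with the other fingertip. It stalled against the end stop, where the wrist force rose to 15 N. I then backed off the plate and raised the hand slowly so the flap followed it shut.

**Last checks:**
- **Carrier:** the thumb plate's back face measured at loader x of about −25 mm (nominal −25), and the carrier sat square in the lane.
- **Flap:** the cover was level at about 36 mm, so it is shut.
- **Robot:** the wrist force was about 0 and the tool was 155 mm up, touching nothing.
- **Other things on the bench:** the objective and the black disc beside the loader looked unmoved in the close views. I did not check the others again, as the arm worked only at the loader.

**One disagreement:** the cameras differed by about 5 mm sideways on where the loader lies. I used a middle value and centred the fingertip on the plate by eye in the wrist view.

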